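# Set the pressure cooker's valve

### The job

The steam valve on the pressure cooker's lid has been left at the wrong setting. Press its knob down so that it comes free, turn it the shorter way round to the two-dot cooking mark without sweeping it across the steam-release mark (three bars) on the opposite side, then feel for the two-dot slot and let the knob spring up so that it is locked fully home there. Do not force the valve, and leave the pepper mill, oil bottle and salt pot where they stand.

Things in the scene. Friction and masses are not known exactly. Their poses are not given: they have to be found in the camera images.
- valve (a joint): Turn of the knob, rad: the bearing of its nose on the lid, counter-clockwise from above, endless both ways. 0 and 2 pi = two-dot mark, pi/2 = one dot, pi = steam release (three bars), 3 pi/2 = lift-off (T). Starts at 1.98 to 4.3, in a slot or between two. The four slots are in a loose plate under the lid and stand 5 to 21 degrees off their marks, all by the same unknown amount. Clear of them it turns with under 0.1 N m.
- valve_press (a joint): How far the knob is pressed down, m. 0: sprung fully up, its key locked in a slot. 0.005: key just clear of the slots; left alone between slots it stays here. 0.008: bottomed on the lid. The spring lifts with 7 N at 0, 10 N at 0.005, 12 N at 0.008. The key enters only within about 2 degrees of a slot; it rises by itself there unless held down, and then jams if turned.
- valve_grip (a point): Centre of the knob's finger bar, on the knob's axis, 14 mm below the bar's top; sinks as the knob is pressed. Black knob in the middle of the lid: a disc 54 mm across, its top 16.5 mm below this point, with an upright bar 14 mm thick, 31 mm high, 46 mm long (27 mm behind the axis to 19 mm ahead) that narrows ahead into a lower nose. x axis towards the nose, along the bar; z up.
- valve_nose (a point): Tip of the knob's pointed nose, 38 mm from the knob's axis, 12 mm lower than point valve_grip; a white line on top of the bar runs towards it. It shows which mark the knob is at.
- mark_two_dots (a point): The target mark: two raised dark dots side by side on the lid, each 11 mm across, 52 mm from the knob's axis, on the side of the cooker's long handle. The lid's top here lies 36 mm below point valve_grip when the knob is fully up.
- mark_steam (a point): The steam-release mark: three raised bars 16 mm long on the lid, 52 mm from the knob's axis, opposite the two dots. Do not sweep the nose across it; if the nose starts within 15 degrees of it, either way round will do.
- cooker: Steel pressure cooker, 220 mm across, 150 mm high to the lid's top, standing fast on the black hob; origin at the centre of its underside, x axis towards its long black handle, z up through the knob's axis. The valve breaks if the knob is driven against its slots or its stop with more than 30 N: keep under about 35 N down, and under 0.5 N m of twist when it is locked.
- pepper_mill: Bystander: dark wooden pepper mill, 54 mm across, 155 mm high; origin at the centre of its foot. Leave it within 30 mm of its place.
- oil_bottle: Bystander: green glass oil bottle, 64 mm across, 220 mm high; origin at the centre of its foot. Leave it within 30 mm of its place.
- salt_pot: Bystander: white salt pot with a wooden lid, 82 mm across, 76 mm high; origin at the centre of its foot. Leave it within 30 mm of its place.

How it is judged:
By the outcome, as a careful person would: the job done as asked, in the order asked, and still so for the second after the job is handed in, with the robot touching nothing.
It also fails if it takes over 67 s, if anything falls off the work surface, if the arm or the gripper's body presses on something with over 40 N, if the wrist force passes 120 N, or if a joint passes its speed limit or range.

### The arm

A 6-joint arm with a two-finger parallel gripper is mounted at the origin on the work surface. World frame = base frame: x ahead of the robot, y to its left, z up, the work surface at z = 0. Lengths are in mm, angles in rad, forces in N, time in s.
With the tool pointing down it reaches from about 350 to 975 mm from the base axis. Payload 7.1 kg.
Tool frame: the origin (TCP) lies at the very end of the fingers, on their centre line; the grasp point (between the pads) lies 19 mm behind it (ctrl.grip_point_offset is the distance from the TCP to the grasp point, in mm); z points along the fingers, y is the direction in which the jaws open and shut (so a half turn about z gives the same grasp; the last joint's range is limited). The gripper opens to 88 mm and grips with 3 to 60 N. Pads are 20 mm wide; open, the fingers measure 115 mm over their backs; the gripper's body (75 mm by 178 mm) begins 61 mm behind the grasp point.
Start: joints at [1.252, 0.423, 1.63, -0, 1.089, -0.019], TCP at [184.549, 597.115, 222.675] pointing down, gripper open.
Joint ranges: [-3, 3], [-0.9, 2.11], [0.09, 2.58], [-1.31, 4.45], [0.11, 2.69], [-2.54, 2.54]. Speed limits (rad/s): [2.39, 2.39, 3.01, 3.14, 3.14, 3.14].

### API

Orientations are given as a rotation vector (axis times angle).
In Python, from workcell import ctrl gives the robot as it stands.
- The arm moves only by the tool move_arm, never from a script. Its argument "increments" is one flat list of numbers, 5 for each row, row after row: the closure in counts, from 0 (fully open) to 255 (shut), then the shift along the tool's x, y, z in mm, then the turn about the tool's z in degrees. In form: [grip, dx, dy, dz, yaw, grip, dx, dy, dz, yaw, ...]. A call has 1 to 12 rows; each row is the pose to reach, as a shift and turn from the pose measured when the call began, along the tool's axes at that moment; what a row does not reach only later rows make up. A row lasts 1/8 s, in which the tool goes at most 62.5 mm and 10.7 degrees, less where a joint would pass 70% of its speed; a pose out of reach is approached as far as the arm can. A call with a gripper value outside its range is refused whole. The fingers move at their own pace and stop on an object; the grip force is fixed at half the most. Time passes only in rows, so rows that repeat a pose let the fingers close. It gives the time, the measured TCP pose, the force and the opening at its end, in the units of the state.
- ctrl.get_obs(): the state, without advancing time (a new reading comes with each control period).
- ctrl.get_image(name): name is "side" or "top" or "wrist"; returns a dict with "frame" (480x640x3 uint8, red, green, blue), "vertical_fov" (degrees; the focal length in pixels is half the picture's height over the tangent of half this angle, whatever the lens; pixels are square), "cx", "cy" (the principal point, pixels), "distortion" ([k1, k2, p1, p2, k3] as OpenCV has them; the pictures are not rectified), "pose" (4x4, takes a point from camera to world coordinates); the wrist camera has in their place "mount" (4x4, takes a point from camera to tool coordinates, whose origin is the TCP and whose axes are the flange's). Camera axes: x right, y down, z forward; pixel columns grow to the right and rows downward; lengths in mm; the calibration is good to about 2 mm. A picture is of the moment at which its call begins: read the wrist's pose just before it. There is no depth.
- ctrl.close_job(): hands the job in, once; it reports no verdict.
The state is a dict: "t": time; "qpos": joint angles; "qvel": joint speeds; "joint_torque": joint torques, N m; "ee_pos": TCP position; "orientation": TCP orientation; "ft_force": force on the tool from outside, world axes, zero at the start; "moment": the same for the moment, N m; "width": finger opening in mm.
Only numpy, scipy, OpenCV 4.12 (cv2) and the standard library are available. Lean on these libraries where they do the work, as an engineer would, in place of code of your own. Each camera call takes 0.05 s, during which the arm holds its last target.

## Working session

There is one attempt and no reset: what is moved stays moved. The work goes in short steps, Python scripts to look and compute and a tool call to move; the robot and the scene stay as the last step left them, time stands still between calls to the robot, and variables do not carry over. Pictures are saved under pics/ and viewed, and the job is handed in when it is done.

Besides the shell and the picture viewer there is one more tool, called as name(argument=value, ...) on one line, values as JSON. move_arm: Moves the arm, as the interface text tells. Its arguments: {"type":"object","properties":{"increments":{"type":"array","items":{"type":"number"}}},"required":["increments"]}

```bash
ls; mkdir -p pics
python3 - <<'E'
from workcell import ctrl
import cv2,pickle
o=ctrl.get_obs(); print(o)
d={}
for n in("side","top","wrist"):
    im=ctrl.get_image(n); d[n]=im; cv2.imwrite(f"pics/{n}0.png",im["frame"][:,:,::-1])
    print(n,{k:v for k,v in im.items() if k!="frame"})
d["obs"]=o
pickle.dump(d,open("d0.pkl","wb"))
E
```

```text
pics
{'t': 0.0, 'qpos': array([ 1.25200567e+00,  4.23835239e-01,  1.63066933e+00, -2.67291342e-05,
        1.08861391e+00, -1.90191387e-02]), 'qvel': array([ 0.00048911,  0.00105426, -0.00102822,  0.00140443, -0.00269439,
        0.00028014]), 'joint_torque': array([ 1.16227246e-03, -5.44638097e+01, -2.73658293e+01,  6.44092332e-02,
        2.29505904e-02, -1.39464432e-04]), 'ee_pos': array([184.38482218, 596.60599276, 221.91332326]), 'orientation': array([-4.69064647e-01, -3.10614105e+00,  2.36872937e-03]), 'ft_force': array([-0.3135684 ,  0.59192306, -0.26569624]), 'moment': array([-0.04883337,  0.01521034, -0.01258292]), 'width': 88.0434193117115}
side {'vertical_fov': 45.15421938539142, 'cx': 325.46669614048267, 'cy': 244.2520061260641, 'distortion': array([-0.10431053,  0.        ,  0.        ,  0.        ,  0.        ]), 'pose': array([[ 9.92219901e-01, -9.65871705e-02,  7.85530798e-02,
         4.22569469e+02],
       [-1.22846655e-01, -6.57155256e-01,  7.43677127e-01,
        -1.18301476e+03],
       [-2.02081003e-02, -7.47541229e-01, -6.63907933e-01,
         1.17823915e+03]
[... 449 characters left out ...]
   [-2.87342338e-02, -1.83579801e-01, -9.82584755e-01,
         1.55372022e+03],
       [ 0.00000000e+00,  0.00000000e+00,  0.00000000e+00,
         1.00000000e+00]])}
wrist {'vertical_fov': 63.259714225464116, 'cx': 323.1041574830504, 'cy': 241.73707253921583, 'distortion': array([-0.05521001,  0.        ,  0.        ,  0.        ,  0.        ]), 'mount': array([[ 8.81812168e-04, -9.67237478e-01, -2.53871784e-01,
         6.94272640e+01],
       [ 9.99999504e-01,  7.35578087e-04,  6.70941191e-04,
        -2.97081835e-01],
       [-4.62216944e-04, -2.53872250e-01,  9.67237648e-01,
        -1.63459146e+02],
       [ 0.00000000e+00,  0.00000000e+00,  0.00000000e+00,
         1.00000000e+00]])}
```

View pics/side0.png

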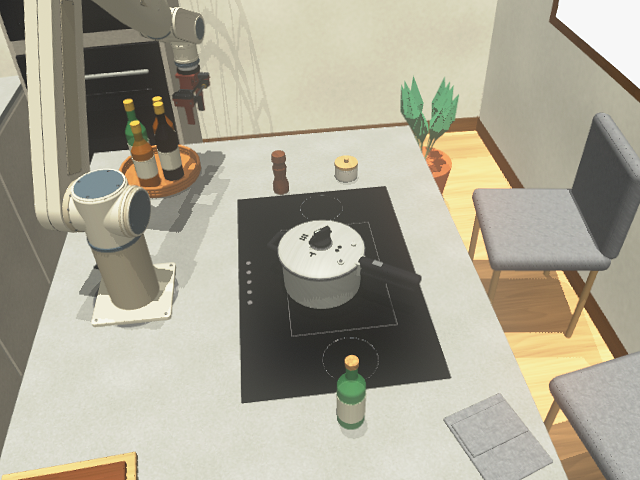

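View pics/top0.png

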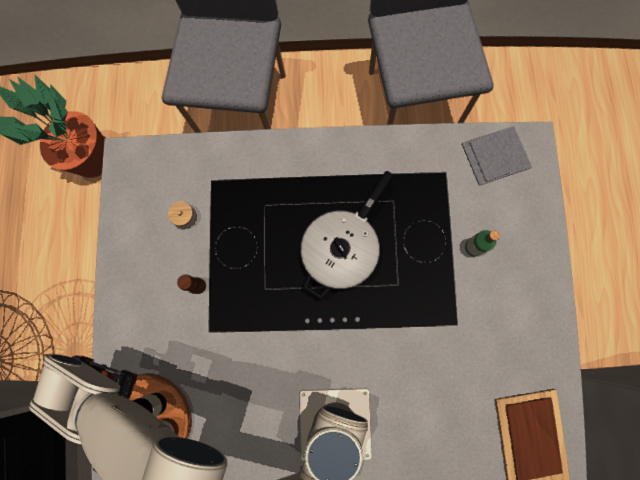

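View pics/wrist0.png

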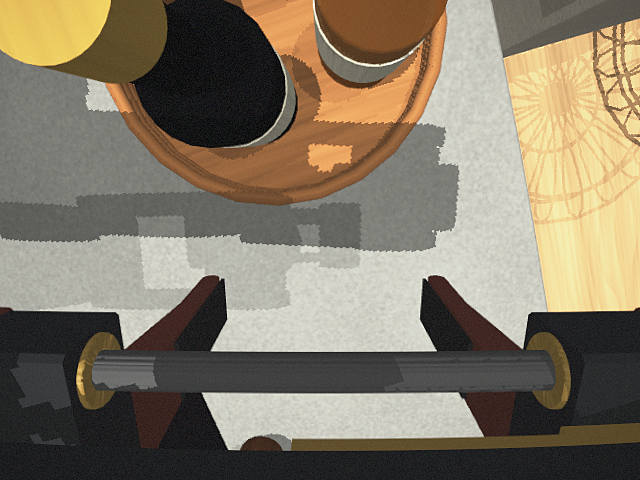

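The side view shows the cooker mid-hob at about (322,262), with the mill at (280,172), the salt pot at (346,168) and the oil bottle at (351,392). The top view has the lid at (340,249). Next I'll zoom in and work out positions.

```bash
cat > h.py <<'E'
import numpy as np,cv2
def K(im):
    h=im["frame"].shape[0]; f=h/2/np.tan(np.radians(im["vertical_fov"])/2)
    return np.array([[f,0,im["cx"]],[0,f,im["cy"]],[0,0,1.]])
def Tw(o,im):
    T=np.eye(4); T[:3,:3]=cv2.Rodrigues(np.array(o["orientation"]))[0]; T[:3,3]=o["ee_pos"]; return T@im["mount"]
def ray(im,uv,P=None):
    P=im["pose"] if P is None else P
    n=cv2.undistortPoints(np.array([[uv]],float),K(im),im["distortion"])[0,0]
    return P[:3,3],P[:3,:3]@np.array([n[0],n[1],1.])
def onz(im,uv,z,P=None):
    c,d=ray(im,uv,P); return c+d*(z-c[2])/d[2]
def proj(im,X,P=None):
    P=im["pose"] if P is None else P
    Q=np.linalg.inv(P); r=cv2.projectPoints(np.array(X,float).reshape(-1,1,3),cv2.Rodrigues(Q[:3,:3])[0],Q[:3,3],K(im),im["distortion"])[0]
    return r.reshape(-1,2)
E
python3 - <<'E'
import pickle,cv2
from h import *
d=pickle.load(open("d0.pkl","rb"))
t=d["top"];s=d["side"]
print("lid top",onz(t,(340,249),150), "side",onz(s,(321,249),150))
print("bottle top",onz(t,(495,236),220),onz(s,(352,360),220))
print("mill",onz(t,(181,282),155),onz(s,(278,154),155)); print("salt",onz(t,(180,213),76),onz(s,(346,160),76))
c=t["frame"][195:305,285:400]; cv2.imwrite("pics/topz.png",cv2.resize(c,None,fx=5.4,fy=5.4,interpolation=cv2.INTER_CUBIC)[:,:,::-1])
c=s["frame"][210:310,265:425]; cv2.imwrite("pics/sidez.png",cv2.resize(c,None,fx=5,fy=5,interpolation=cv2.INTER_CUBIC)[:,:,::-1])
E
```

```text
lid top [529.48151811 -31.10459103 150.        ] side [530.1365963  -48.37326568 150.        ]
bottle top [ 540.31244606 -472.77497016  220.        ] [ 545.85760839 -471.29845707  220.        ]
mill [444.86597058 444.60182618 155.        ] [444.8042935  425.90373258 155.        ]
salt [675.62316018 480.10801735  76.        ] [676.79105844 475.42737076  76.        ]
```

View pics/topz.png

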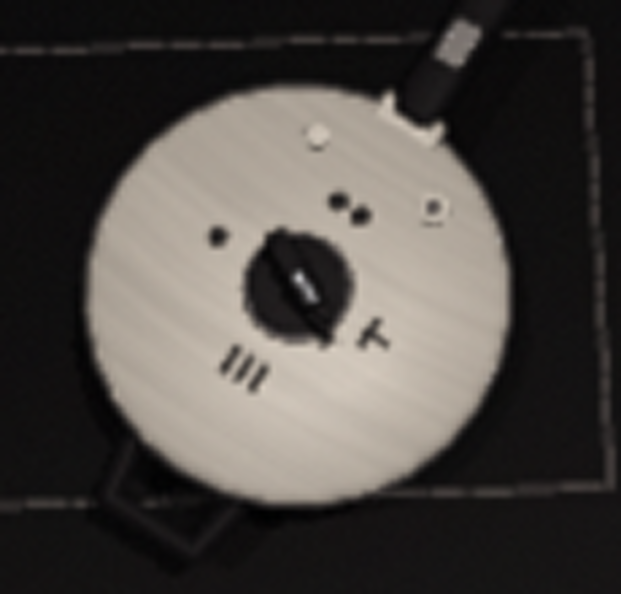

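View pics/sidez.png

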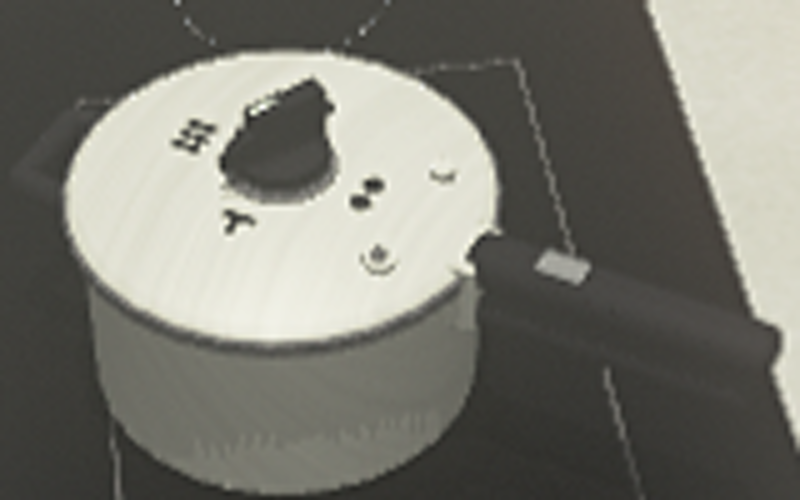

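move_arm(increments=[0, 0, 0, -60, 0, 0, 0, 0, -120, 0, 0, 0, 0, -180, 0, 0, -43, -42, -180, 10, 0, -85, -84, -180, 20, 0, -128, -127, -180, 30, 0, -171, -169, -180, 40, 0, -213, -211, -180, 50, 0, -256, -253, -180, 60, 0, -299, -296, -180, 70, 0, -341, -338, -180, 80, 0, -384, -380, -180, 90])

```text
t: 1.65
ee_pos: [439.5, 118.6, 402.6]
orientation: [2.533, 1.857, -0.001]
ft_force: [1.3, 0.8, 0.1]
width: 88.0
```

```bash
cat > st.py <<'E'
from workcell import ctrl
from h import *
o=ctrl.get_obs()
R=cv2.Rodrigues(np.array(o["orientation"]))[0]
print("t",o["t"],"q",np.round(o["qpos"],3),"p",np.round(o["ee_pos"],1),"yawx",np.degrees(np.arctan2(R[1,0],R[0,0])).round(2),"z",R[:,2].round(3),"F",np.round(o["ft_force"],2),"M",np.round(o["moment"],3),"w",round(o["width"],2))
E
python3 st.py
```

```text
t 1.65 q [ 2.380e-01 -1.400e-02  1.765e+00 -1.000e-03  1.391e+00  5.440e-01] p [439.5 118.6 402.6] yawx 72.49 z [-0.    -0.001 -1.   ] F [1.33 0.84 0.08] M [-0.028  0.008  0.032] w 88.04
```

move_arm(increments=[0, -31, 32, 25, 10, 0, -62, 64, 50, 20, 0, -93, 96, 75, 30, 0, -124, 128, 100, 41, 0, -124, 128, 100, 41, 0, -124, 128, 100, 41])

```text
t: 2.4
ee_pos: [524.0, -38.0, 302.7]
orientation: [3.023, 0.854, -0.001]
ft_force: [-0.3, 0.5, -0.2]
width: 87.8
```

```bash
python3 st.py
cat > wp.py <<'E'
import sys,pickle
from workcell import ctrl
from h import *
o=ctrl.get_obs(); im=ctrl.get_image("wrist"); pickle.dump((o,im),open(sys.argv[1]+".pkl","wb"))
cv2.imwrite("pics/"+sys.argv[1]+".png",im["frame"][:,:,::-1])
E
python3 wp.py w1
```

```text
t 2.4 q [-9.500e-02  1.870e-01  1.767e+00 -1.000e-03  1.188e+00  9.260e-01] p [524.  -38.  302.7] yawx 31.55 z [-0.001 -0.001 -1.   ] F [-0.28  0.48 -0.23] M [-0.058  0.131  0.004] w 87.83
```

View pics/w1.png

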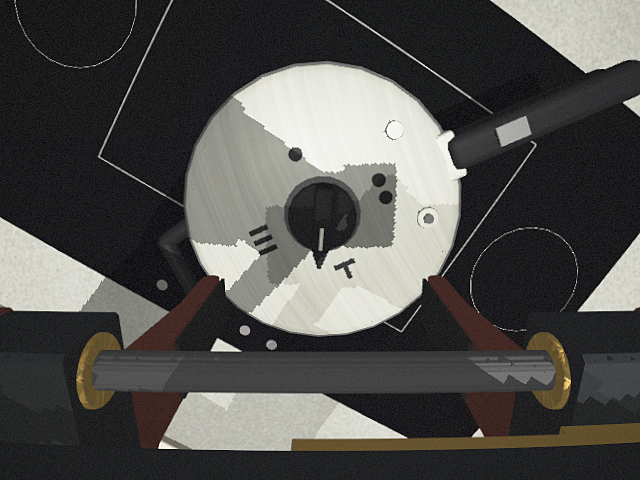

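The wrist view shows the nose tip at (319,268), between the three bars (263,240) and the T (345,268). The two dots are at (379,180) and (386,197), the one dot is at (295,154), and the knob disc is centred near (322,214).

Run:
```python
import pickle
from h import *
o,im=pickle.load(open("w1.pkl","rb")); P=Tw(o,im)
g=im["frame"].astype(int).sum(2)
# refine dots by centroid of dark
def cen(u,v,r,th=200):
    m=(g[v-r:v+r+1,u-r:u+r+1]<th).astype(np.uint8)
    n,l,s,c=cv2.connectedComponentsWithStats(m); k=l[r,r] or 1+np.argmax(s[1:,4]); return c[k]+[u-r,v-r],s[k,4]
L=150
pts={}
for n,(u,v,r) in dict(d1=(379,180,8),d2=(386,197,8),one=(295,154,9)).items():
    c,a=cen(u,v,r); pts[n]=onz(im,c,L,P); print(n,c,a,pts[n].round(1))
pts["steam"]=onz(im,(263,240),L,P); pts["T"]=onz(im,(345,267),L,P)
two=(pts["d1"]+pts["d2"])/2
a1=(two+pts["steam"])/2; print("axis two/steam",a1.round(1),"rad",np.linalg.norm(two-pts["steam"])/2)
print("axis one/T",((pts["one"]+pts["T"])/2).round(1),"rad",np.linalg.norm(pts["one"]-pts["T"])/2)
B0=np.degrees(np.arctan2(*(two-pts["steam"])[1::-1])); print("two bearing",B0,"dots sep",np.linalg.norm(pts["d1"]-pts["d2"]))
B1=np.degrees(np.arctan2(*(pts["one"]-pts["T"])[1::-1]));print("one bearing",B1)
# lid circle
for uv in [(186,200),(460,200),(325,63),(322,335)]: print(onz(im,uv,140,P).round(1))
for dz in (0,5):
  nose=onz(im,(319,268),L+24-dz,P); v=nose-a1; print("nose",nose.round(1),"r",np.hypot(*v[:2]),"bearing",np.degrees(np.arctan2(v[1],v[0])), "rel",(np.degrees(np.arctan2(v[1],v[0]))-B0)%360)
  l1=onz(im,(321,229),L+50-dz,P); l2=onz(im,(320,250),L+50-dz,P); w=l2-l1; print("line",l1.round(1),l2.round(1),np.degrees(np.arctan2(w[1],w[0])))
c=im["frame"][160:290,250:400]; cv2.imwrite("pics/w1z.png",cv2.resize(c,None,fx=4.5,fy=4.5,interpolation=cv2.INTER_CUBIC)[:,:,::-1])
```

```text
d1 [378.45390071 179.77304965] 141 [579.3 -56.4 150. ]
d2 [385.23913043 197.07971014] 138 [570.5 -68.9 150. ]
one [294.03960396 155.13861386] 101 [560.3  11.5 150. ]
axis two/steam [530.8 -32.2 150. ] rad 53.60522142986853
axis one/T [531.5 -30.8 150. ] rad 51.19978361207847
two bearing -34.63549288433255 dots sep 15.27411944542505
one bearing 55.69208024684656
[479.8  71.4 140. ]
[ 601.6 -126.5  140. ]
[633.2  27.5 140. ]
[432.9 -92.8 140. ]
nose [497.2 -50.7 174. ] r 38.27017910987658 bearing -151.18383056945765 rel 243.4516623148749
line [530.1 -32.5 200. ] [516.7 -39.9 200. ] -151.1362140612493
nose [495.8 -51.5 169. ] r 39.95420759651665 bearing -151.14840346799704 rel 243.4870894163355
line [529.1 -33.1 195. ] [515.5 -40.6 195. ] -151.13621406124932
```

View pics/w1z.png

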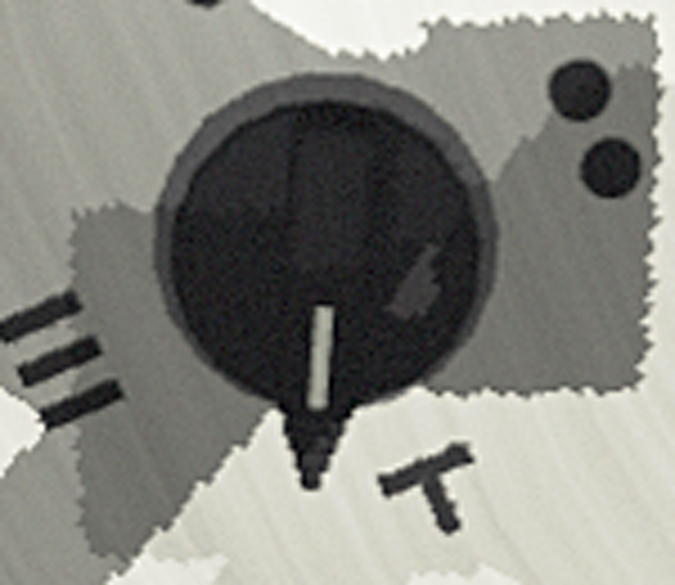

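Both mark pairs put the axis at (531,-32), and the radii of 51–54 mm match the 52 mm given. The nose is at a relative bearing of 243.5°, between slots, so I turn counter-clockwise past T by about 116°.

move_arm(increments=[60, 9, -2, 45, 2.7, 100, 9, -2, 90, 2.7, 140, 9, -2, 125, 2.7, 170, 9, -2, 131, 2.7, 190, 9, -2, 131, 2.7, 190, 9, -2, 131, 2.7])

```text
t: 3.2
ee_pos: [532.1, -31.1, 174.1]
orientation: [3.04, 0.784, 0.005]
ft_force: [0.1, 0.0, 0.2]
width: 31.3
```

```bash
python3 st.py; python3 wp.py w2
```

```text
t 3.2 q [-8.000e-02  3.530e-01  1.874e+00 -1.000e-03  9.110e-01  9.860e-01] p [532.1 -31.1 174.1] yawx 28.93 z [ 0.004 -0.001 -1.   ] F [0.08 0.04 0.19] M [-0.053  0.111  0.036] w 31.31
```

View pics/w2.png

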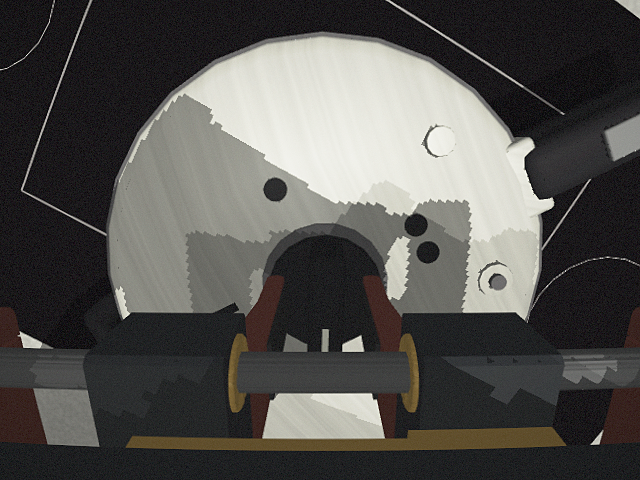

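Bar and white line (325,340) sit centred between the fingers. I'll close.

move_arm(increments=[210, 0, 0, 3, 0, 225, 0, 0, 5, 0, 255, 0, 0, 5, 0, 255, 0, 0, 5, 0])

```text
t: 3.75
ee_pos: [532.9, -31.4, 170.2]
orientation: [3.04, 0.784, 0.008]
ft_force: [-1.6, -1.1, 9.2]
width: 14.0
```

```bash
python3 st.py
```

```text
t 3.75 q [-8.100e-02  3.590e-01  1.876e+00 -1.000e-03  9.010e-01  9.860e-01] p [532.9 -31.4 170.2] yawx 28.91 z [ 0.006 -0.001 -1.   ] F [-1.56 -1.09  9.15] M [-0.086  0.532  0.014] w 13.99
```

move_arm(increments=[255, 0, 0, 2, 0, 255, 0, 0, 2, 0, 255, 0, 0, 2, 0])

```text
t: 4.12
ee_pos: [533.0, -31.5, 169.3]
orientation: [3.04, 0.783, 0.008]
ft_force: [-2.7, 0.0, 9.9]
width: 13.9
```

```bash
python3 st.py
```

```text
t 4.125 q [-8.100e-02  3.600e-01  1.876e+00 -1.000e-03  8.990e-01  9.860e-01] p [533.  -31.5 169.3] yawx 28.9 z [ 0.006 -0.001 -1.   ] F [-2.68  0.03  9.88] M [ 0.09   0.972 -0.051] w 13.92
```

move_arm(increments=[255, 0, 0, 2, 0, 255, 0, 0, 3, 0, 255, 0, 0, 3, 0])

```text
t: 4.5
ee_pos: [533.0, -31.5, 167.7]
orientation: [3.04, 0.783, 0.009]
ft_force: [-4.6, 1.3, 13.8]
width: 14.0
```

```bash
python3 st.py
```

```text
t 4.5 q [-8.100e-02  3.620e-01  1.877e+00 -1.000e-03  8.960e-01  9.860e-01] p [533.  -31.5 167.7] yawx 28.89 z [ 0.006 -0.001 -1.   ] F [-4.55  1.33 13.78] M [ 0.167  1.299 -0.012] w 13.95
```

move_arm(increments=[255, -1.3, -0.7, 1.4, -3, 255, -1.3, -0.7, 1.4, -6, 255, -1.3, -0.7, 1.4, -10])

```text
t: 4.88
ee_pos: [532.8, -31.4, 167.9]
orientation: [2.958, 1.047, 0.013]
ft_force: [-1.1, 1.6, 10.8]
width: 14.0
```

```bash
python3 st.py
```

```text
t 4.875 q [-0.081  0.361  1.88  -0.     0.892  0.809] p [532.8 -31.4 167.9] yawx 39.0 z [ 0.009 -0.001 -1.   ] F [-1.07  1.59 10.85] M [0.232 0.44  0.005] w 14.02
```

move_arm(increments=[255, -0.5, -0.5, 1.6, -10, 255, -0.5, -0.5, 1.6, -20, 255, -0.5, -0.5, 1.6, -30, 255, -0.5, -0.5, 1.6, -40, 255, -0.5, -0.5, 1.6, -40])

```text
t: 5.5
ee_pos: [532.7, -31.4, 167.9]
orientation: [2.417, 1.996, 0.012]
ft_force: [-3.7, 1.9, 13.4]
width: 13.8
```

```bash
python3 st.py
```

```text
t 5.5 q [-0.081  0.36   1.881  0.     0.89   0.109] p [532.7 -31.4 167.9] yawx 79.11 z [ 0.01  -0.001 -1.   ] F [-3.69  1.93 13.36] M [0.087 0.853 0.021] w 13.82
```

move_arm(increments=[255, -0.3, -0.5, 1.4, -10, 255, -0.3, -0.5, 1.4, -20, 255, -0.3, -0.5, 1.4, -30, 255, -0.3, -0.5, 1.4, -40, 255, -0.3, -0.5, 1.4, -42, 255, -0.3, -0.5, 1.4, -42])

```text
t: 6.25
ee_pos: [532.5, -31.4, 167.8]
orientation: [1.539, 2.727, 0.008]
ft_force: [-2.8, 1.0, 13.0]
width: 13.7
```

```bash
python3 st.py;python3 wp.py w3
```

```text
t 6.25 q [-8.200e-02  3.590e-01  1.882e+00  1.000e-03  8.890e-01 -6.250e-01] p [532.5 -31.4 167.8] yawx 121.12 z [ 0.011 -0.    -1.   ] F [-2.81  0.95 13.05] M [0.205 0.817 0.017] w 13.67
```

View pics/w3.png

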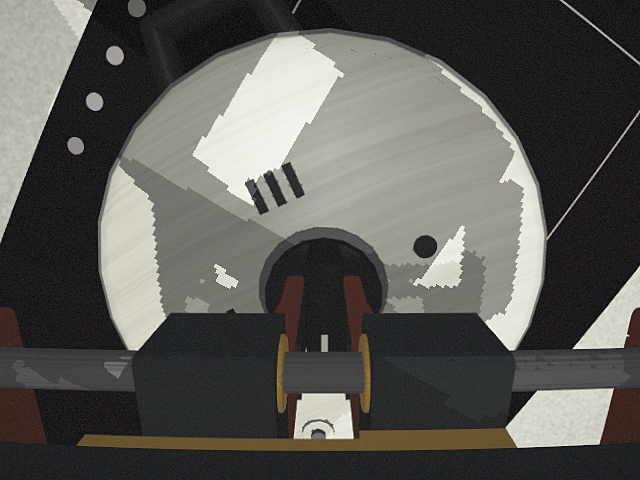

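move_arm(increments=[214, -0.3, -0.5, 1, 0, 210, -0.3, -0.5, -1, 0, 210, -0.3, -0.5, -3, 0, 210, -0.3, -0.5, -4, 0])

```text
t: 6.8
ee_pos: [532.2, -32.0, 171.8]
orientation: [1.54, 2.727, 0.008]
ft_force: [1.7, 0.5, -1.1]
width: 15.6
```

```bash
python3 st.py
```

```text
t 6.8 q [-8.30e-02  3.53e-01  1.88e+00  1.00e-03  8.97e-01 -6.26e-01] p [532.2 -32.  171.8] yawx 121.09 z [ 0.011 -0.    -1.   ] F [ 1.65  0.51 -1.12] M [ 0.056 -0.104  0.04 ] w 15.6
```

move_arm(increments=[210, 0, 0, 0, -2, 210, 0, 0, 0, -4, 210, 0, 0, 0, -5, 210, 0, 0, 0, -6, 210, 0, 0, 0, -6])

```text
t: 7.42
ee_pos: [532.8, -32.1, 171.9]
orientation: [1.394, 2.802, 0.008]
ft_force: [5.8, -0.7, -1.9]
width: 15.8
```

```bash
python3 st.py;python3 wp.py w4
```

```text
t 7.425 q [-8.300e-02  3.530e-01  1.879e+00  1.000e-03  8.960e-01 -7.310e-01] p [532.8 -32.1 171.9] yawx 127.1 z [ 0.013 -0.001 -1.   ] F [ 5.76 -0.71 -1.88] M [-0.201 -0.881 -0.081] w 15.82
```

View pics/w4.png

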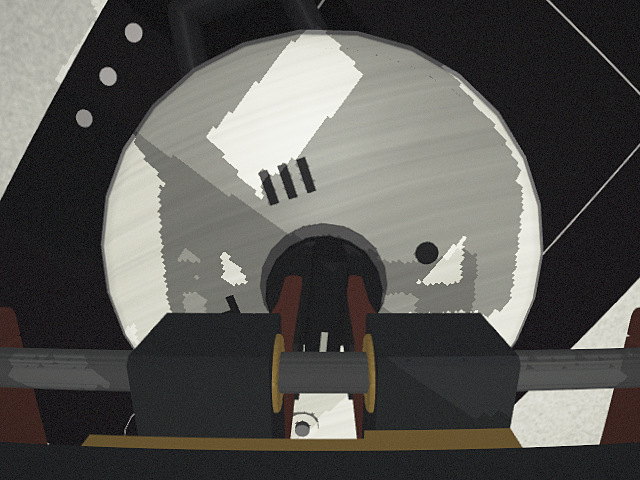

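move_arm(increments=[210, -0.5, 0.6, 0, -1, 210, -0.5, 0.6, 0, -2, 210, -0.5, 0.6, 0, -3, 210, -0.5, 0.6, 0, -4])

```text
t: 7.98
ee_pos: [533.1, -32.1, 171.8]
orientation: [1.294, 2.851, 0.007]
ft_force: [-0.3, 0.5, 1.5]
width: 15.5
```

```bash
python3 st.py
```

```text
t 7.975 q [-8.300e-02  3.540e-01  1.878e+00  1.000e-03  8.970e-01 -8.010e-01] p [533.1 -32.1 171.8] yawx 131.16 z [ 0.012 -0.    -1.   ] F [-0.27  0.55  1.46] M [ 0.065  0.098 -0.035] w 15.48
```

move_arm(increments=[210, 0, 0, 0, -1, 210, 0, 0, 0, -2, 210, 0, 0, 0, -3, 210, 0, 0, 0, -4])

```text
t: 8.48
ee_pos: [533.1, -32.0, 171.8]
orientation: [1.192, 2.895, 0.006]
ft_force: [1.1, 0.3, 1.9]
width: 15.4
```

```bash
python3 st.py
```

```text
t 8.475 q [-8.300e-02  3.540e-01  1.878e+00  1.000e-03  8.980e-01 -8.720e-01] p [533.1 -32.  171.8] yawx 135.22 z [ 0.012 -0.    -1.   ] F [1.12 0.28 1.86] M [ 0.063  0.007 -0.071] w 15.36
```

move_arm(increments=[210, 0, 0, 0, -1, 210, 0, 0, 0, -2, 210, 0, 0, 0, -3, 210, 0, 0, 0, -4])

```text
t: 8.98
ee_pos: [533.1, -32.0, 171.8]
orientation: [1.089, 2.935, 0.006]
ft_force: [0.9, 0.3, 0.9]
width: 15.5
```

```bash
python3 st.py;python3 wp.py w5
```

```text
t 8.975 q [-8.300e-02  3.540e-01  1.878e+00  1.000e-03  8.970e-01 -9.430e-01] p [533.1 -32.  171.8] yawx 139.29 z [ 0.012 -0.    -1.   ] F [0.89 0.27 0.88] M [ 0.029 -0.051 -0.068] w 15.53
```

View pics/w5.png

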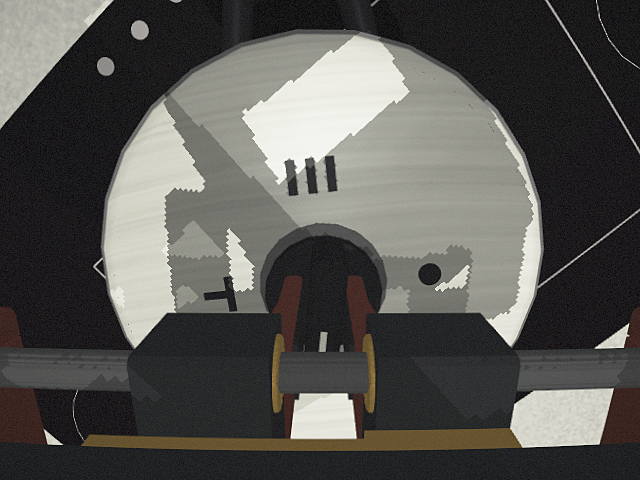

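move_arm(increments=[210, 0, 0, 0, -1, 210, 0, 0, 0, -2, 210, 0, 0, 0, -3, 210, 0, 0, 0, -4])

```text
t: 9.52
ee_pos: [533.1, -32.0, 171.8]
orientation: [0.983, 2.972, 0.005]
ft_force: [1.0, 0.1, 0.2]
width: 15.4
```

```bash
python3 st.py
```

```text
t 9.525 q [-8.300e-02  3.540e-01  1.878e+00  1.000e-03  8.970e-01 -1.015e+00] p [533.1 -32.  171.8] yawx 143.39 z [ 0.012 -0.    -1.   ] F [0.97 0.07 0.22] M [ 0.15  -0.14  -0.014] w 15.42
```

move_arm(increments=[210, 0, 0, 0, -1, 210, 0, 0, 0, -2, 210, 0, 0, 0, -3, 210, 0, 0, 0, -4])

```text
t: 10.02
ee_pos: [533.2, -32.0, 171.8]
orientation: [0.877, 3.005, 0.005]
ft_force: [1.5, 0.5, 1.7]
width: 15.8
```

```bash
python3 st.py
```

```text
t 10.025 q [-8.300e-02  3.540e-01  1.878e+00  1.000e-03  8.970e-01 -1.086e+00] p [533.2 -32.  171.8] yawx 147.46 z [ 0.012 -0.    -1.   ] F [1.51 0.53 1.67] M [ 0.11  -0.054 -0.145] w 15.76
```

move_arm(increments=[210, 0, 0, 0, -1, 210, 0, 0, 0, -2, 210, 0, 0, 0, -3])

```text
t: 10.4
ee_pos: [533.2, -32.0, 171.8]
orientation: [0.796, 3.027, 0.004]
ft_force: [1.6, 0.6, 0.3]
width: 15.6
```

```bash
python3 st.py;python3 wp.py w6
```

```text
t 10.4 q [-8.300e-02  3.540e-01  1.878e+00  1.000e-03  8.970e-01 -1.139e+00] p [533.2 -32.  171.8] yawx 150.52 z [ 0.012 -0.    -1.   ] F [1.56 0.62 0.27] M [ 0.16  -0.148 -0.17 ] w 15.61
```

View pics/w6.png

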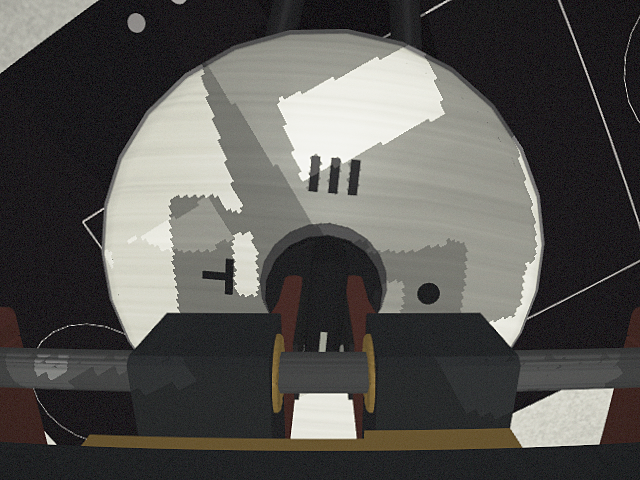

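move_arm(increments=[210, 0, 0, 0, -1, 210, 0, 0, 0, -2, 210, 0, 0, 0, -3])

```text
t: 10.82
ee_pos: [533.2, -31.9, 171.8]
orientation: [0.714, 3.048, 0.004]
ft_force: [0.1, 1.4, 0.8]
width: 15.5
```

```bash
python3 st.py
```

```text
t 10.825 q [-8.300e-02  3.540e-01  1.878e+00  1.000e-03  8.970e-01 -1.194e+00] p [533.2 -31.9 171.8] yawx 153.63 z [ 0.012 -0.    -1.   ] F [0.13 1.37 0.76] M [ 0.193 -0.159 -0.163] w 15.49
```

move_arm(increments=[210, 0, 0, 0, -1, 210, 0, 0, 0, -2, 210, 0, 0, 0, -3])

```text
t: 11.2
ee_pos: [533.2, -31.9, 171.8]
orientation: [0.632, 3.065, 0.003]
ft_force: [0.5, 1.4, 0.8]
width: 15.6
```

```bash
python3 st.py
```

```text
t 11.2 q [-8.300e-02  3.540e-01  1.878e+00  1.000e-03  8.970e-01 -1.247e+00] p [533.2 -31.9 171.8] yawx 156.69 z [ 0.012 -0.    -1.   ] F [0.53 1.4  0.8 ] M [ 0.22  -0.16  -0.039] w 15.59
```

move_arm(increments=[210, 0, 0, 0, -1, 210, 0, 0, 0, -2, 210, 0, 0, 0, -3])

```text
t: 11.58
ee_pos: [533.2, -31.9, 171.9]
orientation: [0.55, 3.081, 0.003]
ft_force: [1.0, 1.7, 0.7]
width: 15.4
```

```bash
python3 st.py
```

```text
t 11.575 q [-8.200e-02  3.540e-01  1.878e+00  1.000e-03  8.970e-01 -1.301e+00] p [533.2 -31.9 171.9] yawx 159.76 z [ 0.012 -0.    -1.   ] F [0.96 1.75 0.68] M [ 0.292 -0.128 -0.072] w 15.37
```

move_arm(increments=[210, 0, 0, 0, -1, 210, 0, 0, 0, -2, 210, 0, 0, 0, -3])

```text
t: 11.95
ee_pos: [533.3, -31.9, 171.9]
orientation: [0.467, 3.095, 0.002]
ft_force: [0.5, 1.2, 1.6]
width: 15.4
```

```bash
python3 st.py;python3 wp.py w7
```

```text
t 11.95 q [-8.200e-02  3.540e-01  1.878e+00  1.000e-03  8.970e-01 -1.354e+00] p [533.3 -31.9 171.9] yawx 162.83 z [ 0.012 -0.    -1.   ] F [0.48 1.22 1.57] M [ 0.288 -0.097 -0.07 ] w 15.38
```

View pics/w7.png

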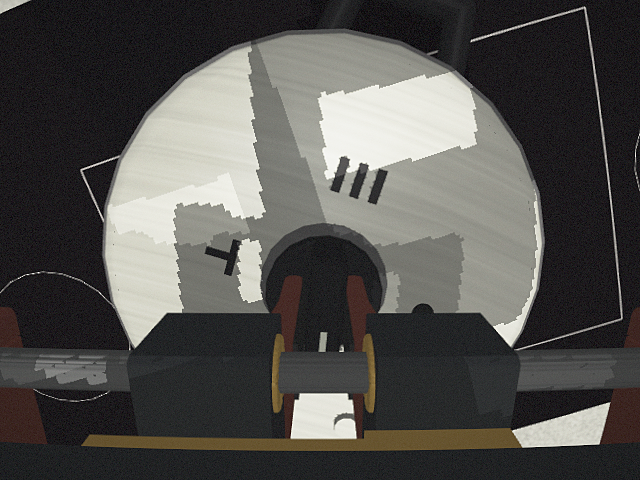

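move_arm(increments=[210, 0, 0, 0, -1, 210, 0, 0, 0, -2, 210, 0, 0, 0, -3])

```text
t: 12.38
ee_pos: [533.2, -31.9, 172.0]
orientation: [0.383, 3.106, 0.002]
ft_force: [-0.1, 1.7, 3.2]
width: 15.3
```

```bash
python3 st.py
```

```text
t 12.375 q [-8.200e-02  3.540e-01  1.878e+00  1.000e-03  8.980e-01 -1.408e+00] p [533.2 -31.9 172. ] yawx 165.93 z [ 0.012 -0.    -1.   ] F [-0.05  1.69  3.22] M [ 0.309 -0.014 -0.065] w 15.32
```

move_arm(increments=[210, 0, 0, 0, 0, 210, 0, 0, 0, 0])

```text
t: 12.62
ee_pos: [533.2, -31.9, 172.0]
orientation: [0.383, 3.106, 0.002]
ft_force: [0.1, 1.2, 1.6]
width: 15.7
```

```bash
python3 st.py
```

```text
t 12.625 q [-8.200e-02  3.540e-01  1.878e+00  1.000e-03  8.980e-01 -1.408e+00] p [533.2 -31.9 172. ] yawx 165.93 z [ 0.012 -0.    -1.   ] F [0.09 1.15 1.62] M [ 0.294 -0.067 -0.049] w 15.74
```

move_arm(increments=[210, 0, 0, 0, -1, 210, 0, 0, 0, -2, 210, 0, 0, 0, -3])

```text
t: 13.0
ee_pos: [533.3, -31.8, 172.5]
orientation: [0.3, 3.115, 0.002]
ft_force: [-0.1, 2.5, 8.5]
width: 15.8
```

```bash
python3 st.py
```

```text
t 13.0 q [-8.200e-02  3.530e-01  1.878e+00  1.000e-03  8.990e-01 -1.462e+00] p [533.3 -31.8 172.5] yawx 169.01 z [ 0.012 -0.    -1.   ] F [-0.12  2.46  8.52] M [ 0.308  0.276 -0.037] w 15.83
```

Upward force jumped to 8.5 N, so the key is in the slot at about +19°. I'll stop turning and rise straight up.

move_arm(increments=[210, 0, 0, -2, 0, 210, 0, 0, -4, 0, 210, 0, 0, -5, 0, 210, 0, 0, -5, 0])

```text
t: 13.5
ee_pos: [532.9, -31.8, 177.3]
orientation: [0.3, 3.116, 0.001]
ft_force: [-0.2, 1.6, -1.6]
width: 15.3
```

```bash
python3 st.py
```

```text
t 13.5 q [-8.200e-02  3.460e-01  1.875e+00  1.000e-03  9.090e-01 -1.462e+00] p [532.9 -31.8 177.3] yawx 169.01 z [ 0.011 -0.    -1.   ] F [-0.2   1.63 -1.61] M [0.188 0.074 0.029] w 15.31
```

move_arm(increments=[210, 0, 0, 0, 2, 210, 0, 0, 0, 4, 210, 0, 0, 0.5, 4, 210, 0, 0, 1, 4, 210, 0, 0, 1, 4])

```text
t: 14.12
ee_pos: [532.9, -31.9, 176.2]
orientation: [0.408, 3.104, 0.002]
ft_force: [-0.5, 0.1, 0.7]
width: 15.4
```

```bash
python3 st.py
```

```text
t 14.125 q [-8.200e-02  3.480e-01  1.875e+00  1.000e-03  9.070e-01 -1.392e+00] p [532.9 -31.9 176.2] yawx 165.02 z [ 0.011 -0.    -1.   ] F [-0.53  0.1   0.69] M [ 0.051 -0.001  0.038] w 15.44
```

move_arm(increments=[210, 0, 0, 0.4, 0, 210, 0, 0, 0.7, 0, 210, 0, 0, 0.7, 0])

```text
t: 14.5
ee_pos: [532.9, -31.9, 175.5]
orientation: [0.408, 3.104, 0.002]
ft_force: [0.1, -0.4, 0.3]
width: 15.4
```

```bash
python3 st.py
```

```text
t 14.5 q [-8.200e-02  3.490e-01  1.876e+00  1.000e-03  9.060e-01 -1.392e+00] p [532.9 -31.9 175.5] yawx 165.02 z [ 0.011 -0.    -1.   ] F [ 0.1  -0.42  0.35] M [ 0.014 -0.03  -0.028] w 15.45
```

move_arm(increments=[210, 0, 0, 0.4, 0, 210, 0, 0, 0.8, 0, 210, 0, 0, 0.8, 0])

```text
t: 14.88
ee_pos: [533.0, -31.9, 174.9]
orientation: [0.408, 3.104, 0.002]
ft_force: [-1.4, 0.7, 3.5]
width: 15.7
```

```bash
python3 st.py;python3 wp.py w8
```

```text
t 14.875 q [-8.200e-02  3.500e-01  1.876e+00  1.000e-03  9.040e-01 -1.392e+00] p [533.  -31.9 174.9] yawx 165.02 z [ 0.011 -0.    -1.   ] F [-1.41  0.67  3.49] M [0.07  0.2   0.035] w 15.66
```

View pics/w8.png

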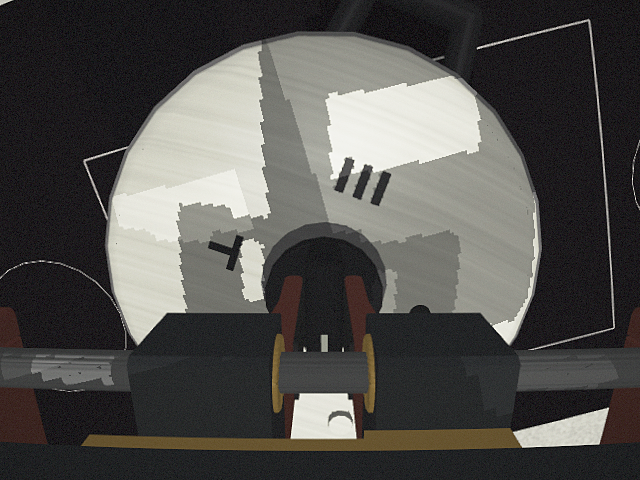

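Contact is at about 175 mm, so the knob has risen roughly 4.7 mm. To make sure it is fully home, I'll grip lightly, tug up a little, release, and probe again.

move_arm(increments=[210, 0, 0, -1.5, 0, 225, 0, 0, -1.5, 0, 235, 0, 0, -1.5, 0, 235, 0, 0, -1.5, 0, 235, 0, 0, -1.5, 0])

```text
t: 15.55
ee_pos: [533.1, -31.8, 176.5]
orientation: [0.408, 3.103, 0.002]
ft_force: [-0.9, 2.7, 3.6]
width: 14.0
```

```bash
python3 st.py
```

```text
t 15.55 q [-8.200e-02  3.470e-01  1.875e+00  1.000e-03  9.070e-01 -1.392e+00] p [533.1 -31.8 176.5] yawx 165.02 z [ 0.012 -0.    -1.   ] F [-0.87  2.73  3.57] M [ 0.25   0.156 -0.015] w 13.97
```

move_arm(increments=[235, 0, 0, -0.5, 0, 235, 0, 0, -1, 0, 235, 0, 0, -1, 0])

```text
t: 15.92
ee_pos: [532.9, -31.7, 176.7]
orientation: [0.408, 3.104, 0.002]
ft_force: [4.9, 1.2, -12.6]
width: 14.0
```

```bash
python3 st.py
```

```text
t 15.925 q [-8.200e-02  3.470e-01  1.875e+00  1.000e-03  9.080e-01 -1.392e+00] p [532.9 -31.7 176.7] yawx 165.02 z [ 0.011  0.    -1.   ] F [  4.86   1.23 -12.58] M [ 0.187 -0.955  0.04 ] w 14.04
```

Only 0.2 mm of give against 12.6 N: the knob is against its top stop. I'll release and retreat.

move_arm(increments=[235, 0, 0, 0.8, 0, 205, 0, 0, 0.5, 0, 180, 0, 0, 0, 0, 120, 0, 0, 0, 0, 60, 0, 0, -10, 0, 0, 0, 0, -50, 0, 0, 0, 0, -100, 0, 0, 0, 0, -125, 0, 0, 0, 0, -125, 0, 0, 0, 0, -125, 0])

```text
t: 17.18
ee_pos: [530.9, -31.7, 300.9]
orientation: [0.408, 3.105, 0.002]
ft_force: [-0.8, -0.2, -0.3]
width: 87.3
```

```bash
python3 st.py;python3 wp.py w9
python3 - <<'E'
from workcell import ctrl
import cv2
cv2.imwrite("pics/side9.png",ctrl.get_image("side")["frame"][:,:,::-1])
E
```

```text
t 17.175 q [-8.300e-02  1.940e-01  1.763e+00  1.000e-03  1.175e+00 -1.392e+00] p [530.9 -31.7 300.9] yawx 165.02 z [ 0.01  0.   -1.  ] F [-0.76 -0.24 -0.29] M [-0.009  0.001  0.002] w 87.27
```

View pics/w9.png

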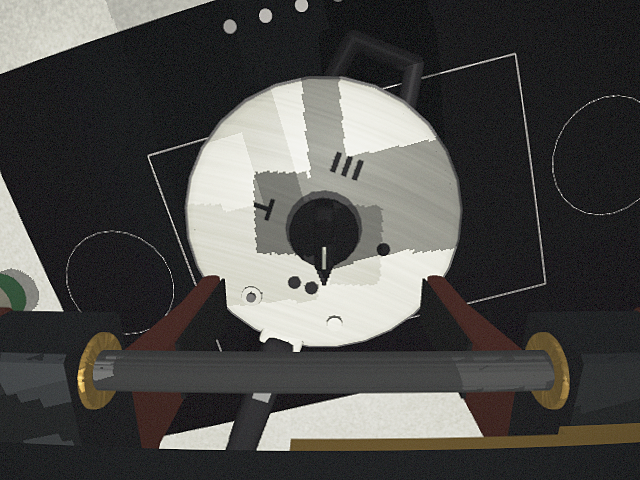

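View pics/side9.png

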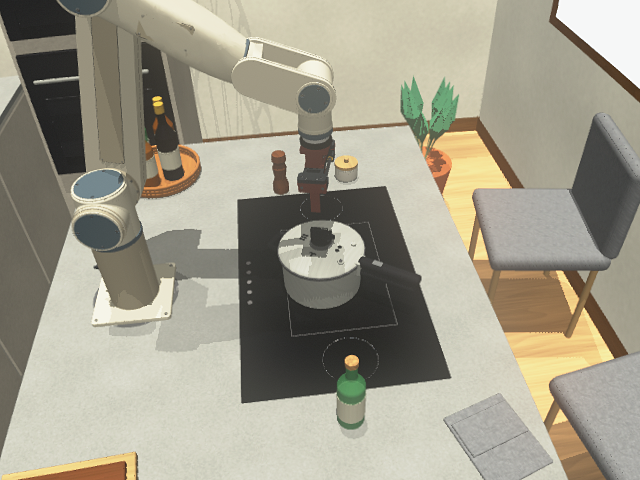

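The nose tip is at (324,285), just past the right-hand dot (312,288), and the bystanders stand where they were. I'll check the bearing and then hand in.

Run:
```python
import pickle
from h import *
from workcell import ctrl
o,im=pickle.load(open("w9.pkl","rb")); P=Tw(o,im)
a=onz(im,(324,248),200,P); b=onz(im,(324,266),200,P); n=onz(im,(324,284),174,P)
two=(onz(im,(294,282.5),150,P)+onz(im,(311.5,288),150,P))/2; st=onz(im,(347,166),150,P); c=(two+st)/2
f=lambda v:np.degrees(np.arctan2(v[1],v[0]))
print(c.round(1),"two",f(two-st),"nose",f(n-c),np.hypot(*(n-c)[:2]),"line",f(b-a))
print(ctrl.close_job())
```

```text
[533.9 -31.4 150. ] two -34.763463887275734 nose -15.06744631994455 40.01301750414098 line -14.893086166285922
the job is handed in; nothing more can be done
None
```

The knob is locked in the two-dot slot and the job was handed in at about 17 s of the 67 s allowed.

**Turning:** The nose started at about 243.5°, between slots. I pressed the knob down (at most 13.8 N in any reading) and turned it counter-clockwise past the T, never across the steam-release mark.

**Finding the slot:** I held the knob loosely and felt from about 24° before the two-dot mark. The key entered at about +19–20°, within the stated 5–21° of slot offset, and I let the knob spring up there.

**Last checks:**
- **Locked home:** An upward tug of 12.6 N moved the knob only 0.2 mm, so it is against its top stop.
- **Position:** After I let go, the camera put the nose and white line 19.7–19.9° past the two-dot mark, agreeing with the feel.
- **Forces:** In the readings I took, twist on the knob stayed under 0.2 N m.
- **Bystanders:** The pepper mill, oil bottle and salt pot look unmoved in the final side view. I did not measure them again.
- **Disagreement:** A light downward probe met the knob at 175.0 mm, about 0.6 mm lower than I would expect from the bottomed height. That is within the arm's give and the force noise, and the tug afterwards confirmed the top stop.

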